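Clear the teardown deck into the catch tray

TASK

Push the catch tray fully home under the lip of the teardown deck, then take the scraper block from its dish and wipe all four broken housing pieces off the deck, out through its open end into the tray. They are sharp, so never touch them with the fingers. Stand the scraper back upright in its dish, with the tray still fully home, and leave the other things on the bench where they are.

Things in the scene. Friction and masses are not known exactly. Their poses are not given: they have to be found in the camera images.
- deck: Fixed deck (mm): bare aluminium plate on a grey base, 182 wide over all. Origin on the table, z up. Plate top at z 60, 158 wide (x -79 to 79), 300 long (y -150 to 150). Steel rims 12 thick stand 20 above the plate along both sides and the +y end; the -y end (y -150) is the open mouth, no rim. Lip underside at the mouth (y -150 to -108) at z 47.
- tray (a joint): Open steel catch tray on runners before the mouth: outside 190 (deck x) by 150 (deck y) mm, walls 4, bottom 5 and rim 45 above the table. Value: m pulled out along the deck's -y, 0 to 0.10; 0 is fully home against its stop, the inner wall 20 mm under the lip. At value q its outermost face is at deck y = -(0.280 + q). Slides with about 5 N.
- tray_floor (a point): Centre of the catch tray's inner floor (inside 182 by 142), moves with the tray; axes as the deck's. With the tray home it lies at deck x = 0, y = -205, z = 9.
- scraper: Wooden scraper block with a rubber sole, standing: body 140 along x, 36 along y (sole 32), 40 high; on it a bar handle 80 along x, 26 thick along y, from 39 to 85 above the sole. Origin at the centre of the sole's underside; z up. About 0.22 kg.
- dish: Plywood dish, fixed, in which the scraper is kept: 170 along x by 66 along y by 14 high outside, walls 5, inner floor 5 above the table. Origin under its centre.
- organiser: Grey divided parts box, fixed, 110 by 80 by 35 high; a bystander. Origin under its centre.
- shard_a: Sharp black piece of broken torch housing, lying on the deck: 62 x 26 x 10, with a raised bar across one end, 16 high in all. Origin near the middle of its underside. About 0.03 kg.
- shard_b: Sharp black piece of broken torch housing, lying on the deck: 60 x 30 x 10, L-shaped. Origin near the middle of its underside. About 0.03 kg.
- shard_c: Sharp black piece of broken torch housing, lying on the deck: 62 x 30 x 10, a plate with a stub at one end. Origin near the middle of its underside. About 0.03 kg.
- shard_d: Sharp black piece of broken torch housing, lying on the deck: 64 x 24 x 8, with a round boss, 16 high in all. Origin near the middle of its underside. About 0.03 kg.
- lantern: Bystander: hand lantern with black body, orange head and top handle, 180 by 68 by 82 high.
- cells: Bystander: flat pack of four blue cells, 65 by 72 by 18.
- reflector: Bystander: aluminium lamp reflector lying mouth down, 68 across, 44 high.
- driver: Bystander: screwdriver, 170 long.
- flux: Bystander: round jar, 48 across, 75 high.
- charger: Bystander: white charger block, 90 by 60 by 35.
Things that resemble listed ones, but are neither listed nor needed, are in the scene too. There is more than one size of the scraper; the one meant has the size given above.

How it is judged:
By the outcome, as a careful person would: the job done as asked, in the order asked, and still so for the second after the job is handed in, with the robot touching nothing.
It also fails if it takes over 67 s, if anything falls off the work surface, if the arm or the gripper's body presses on something with over 40 N, if the wrist force passes 120 N, or if a joint passes its speed limit or range.

ROBOT

A 7-joint arm with a two-finger parallel gripper is mounted at the origin on the work surface. World frame = base frame: x ahead of the robot, y to its left, z up, the work surface at z = 0. Lengths are in m, angles in rad, forces in N, time in s.
With the tool pointing down it reaches from about 0.425 to 0.825 m from the base axis. Payload 3.6 kg.
Tool frame: the origin (TCP) lies on the centre line of the jaws, within the pads' length; the fingertips stand 19 mm ahead of it and the grasp point (between the pads) is the TCP; z points along the fingers, y is the line along which they close (so a half turn about z gives the same grasp; the last joint's range is limited). The gripper opens to 85 mm and grips with 20 to 120 N. Pads are 22 mm wide; open, the fingers measure 114 mm over their backs; the gripper's body (76 mm by 85 mm) begins 54 mm behind the grasp point. The pads swing forward as they close: fully open they stand 13 mm farther back than shut.
Start: joints at [-1.312, 0.615, -0.013, 1.423, 0.008, 1.103, -0.04], TCP at [0.183, 0.624, 0.25] pointing down, gripper open.
Joint ranges: [-3.12, 3.12], [-0.3, 2.06], [-1.34, 1.32], [0.26, 2.42], [-1.36, 4.5], [0.01, 1.98], [-2.84, 2.84]. Speed limits (rad/s): [2.79, 2.79, 3.14, 3.14, 3.14, 3.14, 3.14].

INTERFACE

Orientations are given as a 3x3 rotation matrix whose columns are the frame's x, y, z axes.
In Python, from rig import r gives the robot as it stands.
- The arm moves only by the tool arm_command, never from a script. Its argument "plan" is text: rows parted by semicolons, each of 7 numbers parted by spaces: the shift along the world's x, y, z each as a share of 60 cm, from -1 to 1, then the turn, a rotation vector about the world's x, y, z each as a share of pi/2 rad, from -1 to 1, then the opening, from 0 (shut) to 1 (fully open). A call has 1 to 12 rows; each row is the pose to reach, as a shift and turn from the pose commanded when the call began; what a row does not reach only later rows make up. A row lasts 1/12 s, in which the tool goes at most 41.7 mm and 7.16 degrees, less where a joint would pass 70% of its speed; a pose out of reach is approached as far as the arm can. A call with a number of a shift or a turn outside -1 to 1 is refused whole. A call with a gripper value outside its range is refused whole. The fingers move at their own pace and stop on an object; the grip force is fixed at half the most. Time passes only in rows, so rows that repeat a pose let the fingers close. It gives the time, the measured TCP pose, the force, the opening and the grip force at its end, in the units of the state.
- r.read_state(): the state, without advancing time (a new reading comes with each control period).
- r.read_camera(name): name is "scene" or "top" or "wrist"; returns (picture, depth): 420x560x3 uint8, red, green, blue; 420x560 float32, m along the optical axis (not along the pixel's ray), 0 where there is no reading.
- r.camera_params(name): a dict with "vertical_fov" (degrees; the focal length in pixels is half the picture's height over the tangent of half this angle, whatever the lens; pixels are square), "cx", "cy" (the principal point, pixels), "rvec" (rotation vector, rad) and "tvec" (3), from world to camera coordinates, as OpenCV has them. Camera axes: x right, y down, z forward; pixel columns grow to the right and rows downward; lengths in m; the calibration is good to about 2 mm. The wrist camera is an equidistant fisheye: a pixel r from the principal point sees the ray r / f radians off the axis. A picture is of the moment at which its call begins: read the wrist's pose just before it. camera_params takes no time and is no camera call; for the wrist camera it gives the pose at the moment of the call.
- r.job_done(): hands the job in; it is judged then, once.
The state is a dict: "clock": time; "joints": joint angles; "joint_vel": joint speeds; "tau": joint torques, N m; "ee_pos": TCP position; "tcp_rot": TCP orientation; "contact_force": force on the tool from outside, world axes, zero at the start; "ft_torque": the same for the moment, N m; "width": finger opening in m; "grip_force": force on a finger pad.
Only numpy, scipy, OpenCV 4.12 (cv2) and the standard library are available. Lean on these libraries where they do the work, as an engineer would, in place of code of your own. Each camera call takes 0.05 s, during which the arm holds its last target. There are 200 camera calls.

## Working session

There is one attempt and no reset: what is moved stays moved. The work goes in short steps, Python scripts to look and compute and a tool call to move; the robot and the scene stay as the last step left them, time stands still between calls to the robot, and variables do not carry over. Pictures are saved under pics/ and viewed, at most 10 in all, crops included, and the job is handed in when it is done.

Besides the shell and the picture viewer there is one more tool, called after ">>>" in YAML: its name, and indented under it one key for each argument. arm_command: Moves the arm, as the interface text tells. Its arguments: {"type":"object","properties":{"plan":{"type":"string"}},"required":["plan"]}

```bash
mkdir -p pics; cat > h.py <<'E'
import numpy as np, cv2
from rig import r
def cam(n):
    p=r.camera_params(n); im,d=r.read_camera(n)
    R=cv2.Rodrigues(np.array(p['rvec'],float))[0]; t=np.array(p['tvec'],float).ravel()
    f=im.shape[0]/2/np.tan(np.radians(p['vertical_fov'])/2)
    return im,d,R,t,f,p['cx'],p['cy']
def cloud(c):
    im,d,R,t,f,cx,cy=c
    v,u=np.mgrid[:d.shape[0],:d.shape[1]]
    P=np.stack([(u-cx)/f*d,(v-cy)/f*d,d],-1)
    return (P-t)@R
E
python3 - <<'E'
from h import *
for n in ("scene","top"):
    c=cam(n); cv2.imwrite(f'pics/{n}0.png',c[0][:,:,::-1]); W=cloud(c); np.savez(f'{n}0.npz',im=c[0],W=W,d=c[1])
    print(n,c[4],-c[2].T@c[3])
s=r.read_state(); print(s['clock'],s['ee_pos'],s['tcp_rot'],s['width'],s['contact_force'])
E
```

```text
scene 540.0437471466904 [ 1.20353949 -0.7562551   1.34943256]
top 397.10648502152793 [0.39679507 0.0325541  1.18625212]
0.1 [0.18243059 0.62319259 0.2492321 ] [[-9.59724186e-01  2.80943111e-01 -6.74201678e-04]
 [ 2.80943920e-01  9.59721535e-01 -2.25614369e-03]
 [ 1.31978437e-05 -2.35468853e-03 -9.99997228e-01]] 0.08518228177980469 [-0.31051578  0.51713678  0.26722544]
```

View pics/top0.png

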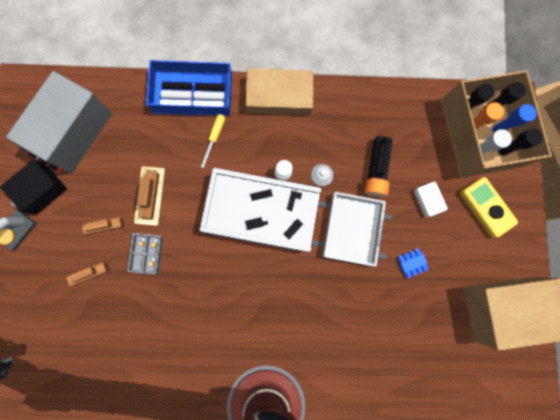

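View pics/scene0.png

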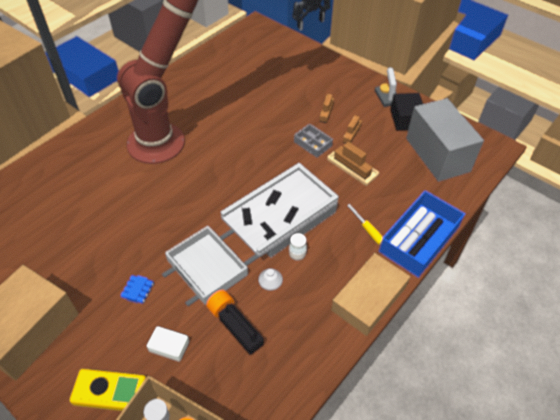

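The top view shows the robot base at the bottom (265,400), the deck at (262,210) with four black shards at (261,194), (294,200), (256,223) and (293,229). The tray is at (354,229), partly out. The scene view shows the same.
Scraper candidates (top view): the block in the dish (148,193), a loose block (102,225) and a loose block (87,273). By the description, it is the one standing in the dish. I'll check its size in a crop.

```bash
cat > m.py <<'E'
from h import *
def rect(P): 
    (c,s,a)=cv2.minAreaRect((P*1000).astype(np.float32)); 
    return np.round(c,1),np.round(s,1),round(a,1)
if __name__=="__main__":
    D=np.load('top0.npz'); W=D['W']; im=D['im'].astype(int)
    def reg(u0,u1,v0,v1,z0,z1,lab,extra=None):
        m=np.zeros(W.shape[:2],bool); m[v0:v1,u0:u1]=1
        m&=(W[...,2]>z0)&(W[...,2]<z1)&(D['d']>0)
        if extra is not None: m&=extra
        n,l,st,_=cv2.connectedComponentsWithStats(m.astype(np.uint8)); 
        k=1+np.argmax(st[1:,4]); m=l==k
        P=W[m]; print(lab,m.sum(),rect(P[:,:2]),'z',np.round(np.percentile(P[:,2],[5,50,95])*1000,1))
    reg(190,330,160,262,.066,.10,'deckrim')
    reg(190,330,160,262,.05,.10,'deck all')
    reg(315,390,185,275,.03,.056,'trayrim')
    reg(130,170,160,230,.06,.12,'scr handle')
    reg(130,170,160,230,.03,.12,'scr body')
    reg(130,170,160,230,.006,.12,'dish')
    for b,n in (((75,125,210,240),'decoy1'),((60,112,255,290),'decoy2')):
        reg(*b,.008,.12,n); reg(*b,.035,.12,n+'h')
    reg(120,168,228,282,.01,.06,'org')
    reg(355,400,130,200,.01,.2,'lantern'); reg(270,297,155,184,.064,.12,'flux');reg(308,336,160,190,.01,.07,'refl');reg(395,432,245,282,.006,.05,'cells')
    dark=im.sum(-1)<150
    for (u,v),n in (((261,194),'s1'),((294,200),'s2'),((256,223),'s3'),((293,229),'s4')):
        reg(u-17,u+17,v-15,v+15,.05,.09,n,dark)
    c=D['im'][150:290,60:180,::-1]; cv2.imwrite('pics/c1.png',cv2.resize(c,None,fx=4,fy=4,interpolation=cv2.INTER_CUBIC))
E
python3 m.py
```

```text
deckrim 1323 (array([546.4,  26. ]), array([312. , 182.4]), 80.6) z [72.  79.9 83.6]
deck all 7099 (array([546.3,  25.7]), array([312.7, 182.4]), 80.6) z [57.4 61.8 81.4]
trayrim 559 (array([ 500.8, -250.1]), array([154.4, 190.8]), 80.4) z [32.1 44.8 49.2]
scr handle 348 (array([587.1, 352.4]), array([27.3, 80.4]), 85.4) z [67.1 89.3 93.2]
scr body 748 (array([587.4, 352.5]), array([ 37.2, 140.7]), 85.3) z [38.3 53.1 92.3]
dish 1200 (array([587.7, 356.8]), array([ 67.9, 170.4]), 86.3) z [ 7.4 43.6 91.8]
decoy1 442 (array([492.8, 483.9]), array([ 28.1, 110.5]), 13.5) z [16.7 34.4 67.5]
decoy1h 214 (array([493.1, 483.5]), array([20.7, 62.5]), 13.9) z [39.7 64.4 68.3]
decoy2 447 (array([355. , 514.9]), array([ 28.5, 108.3]), 24.1) z [16.7 34.5 67.7]
decoy2h 218 (array([355. , 514.8]), array([20.9, 62.3]), 23.3) z [41.2 64.8 68.8]
org 571 (array([416.7, 356. ]), array([ 82.3, 110. ]), 85.8) z [12.9 28.9 37.3]
lantern 1206 (array([ 692. , -327.4]), array([ 67.9, 180. ]), 81.2) z [23.9 47.8 82.4]
flux 184 (array([667.6, -37.2]), array([42.5, 40.6]), 2.1) z [70.4 75.3 78.6]
refl 324 (array([ 664.8, -157.4]), array([62. , 61.6]), 0.7) z [11.3 24.7 44.4]
cells 568 (array([ 406. , -428.3]), array([67.2, 74.5]), 22.9) z [10.9 18.4 22.8]
s1 79 (array([589.1,  27.1]), array([13.3, 51.2]), 14.7) z [65.7 69.9 78.1]
s2 55 (array([577.5, -60.9]), array([19.7, 50. ]), 56.6) z [67.4 70.5 73.2]
s3 94 (array([508.2,  40.5]), array([18.3, 47.2]), 11.7) z [67.  70.  73.6]
s4 82 (array([494.4, -64.1]), array([13.9, 47.9]), 49.5) z [67.8 70.9 76.9]
```

View pics/c1.png

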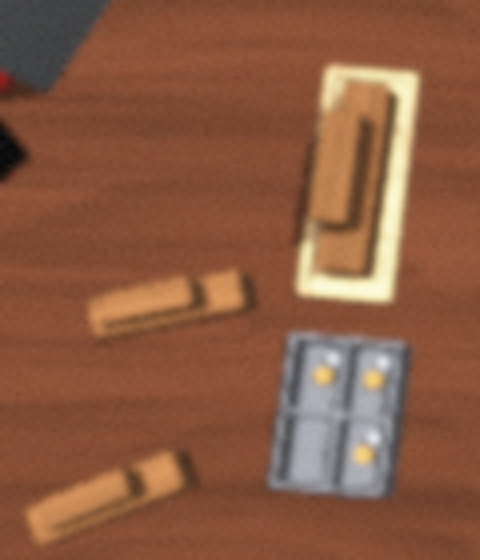

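The close crop confirms it: the block in the dish is 140×37 mm with an 80×27 handle and top at z≈90. The two loose blocks are about 110×28 mm, so they're decoys. The deck origin is ≈(545,20) with ey≈(0.163,0.987), and the tray is out by ≈69 mm. First I'll move to the tray's outer side.

>>> arm_command:
  plan: "0.53 -0.54 0 0 0 0.077 0;0.53 -0.54 0 0 0 0.077 0;0.53 -0.54 0 0 0 0.077 0;0.53 -0.54 0 0 0 0.077 0;0.53 -0.54 0 0 0 0.077 0;0.53 -0.54 0 0 0 0.077 0;0.53 -0.54 0 0 0 0.077 0;0.53 -0.54 0 0 0 0.077 0;0.53 -0.54 0 0 0 0.077 0;0.53 -0.54 0 0 0 0.077 0;0.53 -0.54 0 0 0 0.077 0;0.53 -0.54 0 0 0 0.077 0"

```text
clock: 1.1
ee_pos: [0.5078, 0.2894, 0.2498]
tcp_rot: [[-0.984, 0.179, 0.005], [0.179, 0.984, -0.008], [-0.006, -0.007, -1.0]]
contact_force: [1.1, -1.1, 0.0]
width: 0.0003
grip_force: 0.0
```

>>> arm_command:
  plan: "0.067 -0.75 0 0 0 0 0;0.067 -0.75 0 0 0 0 0;0.067 -0.75 0 0 0 0 0;0.067 -0.75 0 0 0 0 0;0.067 -0.75 0 0 0 0 0;0.067 -0.75 0 0 0 0 0;0.067 -0.75 0 0 0 0 0;0.067 -0.75 0 0 0 0 0;0.067 -0.75 0 0 0 0 0;0.067 -0.75 0 0 0 0 0;0.067 -0.75 0 0 0 0 0;0.067 -0.75 0 0 0 0 0"

```text
clock: 2.1
ee_pos: [0.5394, -0.1611, 0.2499]
tcp_rot: [[-0.984, 0.177, -0.001], [0.177, 0.984, -0.008], [-0.001, -0.008, -1.0]]
contact_force: [-0.6, -2.0, 0.7]
width: -0.0002
grip_force: 0.0
```

>>> arm_command:
  plan: "-0.098 -0.368 0 0 0 0 0;-0.098 -0.368 0 0 0 0 0;-0.098 -0.368 0 0 0 0 0;-0.098 -0.368 0 0 0 0 0;-0.098 -0.368 0 0 0 0 0;-0.098 -0.368 0 0 0 0 0;-0.098 -0.368 -0.355 0 0 0 0;-0.098 -0.368 -0.355 0 0 0 0;-0.098 -0.368 -0.355 0 0 0 0;-0.098 -0.368 -0.355 0 0 0 0;-0.098 -0.368 -0.355 0 0 0 0;-0.098 -0.368 -0.355 0 0 0 0"

```text
clock: 3.1
ee_pos: [0.4773, -0.3664, 0.029]
tcp_rot: [[-0.987, 0.163, -0.014], [0.162, 0.987, 0.011], [0.015, 0.008, -1.0]]
contact_force: [-0.7, 1.4, -1.0]
width: -0.0
grip_force: 0.0
```

>>> arm_command:
  plan: "0.004 0.025 0 0 0 0 0;0.008 0.05 0 0 0 0 0;0.012 0.074 0 0 0 0 0;0.016 0.099 0 0 0 0 0;0.02 0.123 0 0 0 0 0;0.024 0.14 0 0 0 0 0;0.025 0.148 0 0 0 0 0;0.025 0.148 0 0 0 0 0"

```text
clock: 3.77
ee_pos: [0.4988, -0.2808, 0.0399]
tcp_rot: [[-0.987, 0.161, 0.004], [0.161, 0.987, -0.001], [-0.004, -0.001, -1.0]]
contact_force: [0.2, -1.3, 1.1]
width: -0.0001
grip_force: 0.1
```

```bash
cat >> m.py <<'E'
O=np.array([545.3,19.9]);ey=np.array([.163,.987]);ex=np.array([.987,-.163])
def tray(c=None):
    c=c or cam('top'); W=cloud(c); A=(W[...,:2]*1000-O); X=A@ex;Y=A@ey
    m=(abs(X)<60)&(Y<-240)&(Y>-370)&(W[...,2]>.040)&(W[...,2]<.05); print('outer wall Y',np.round(np.percentile(Y[m],[2,50,98]),1))
E
python3 - <<'E'
from m import *
tray(); s=r.read_state(); p=s['ee_pos'][:2]*np.array(1000.)-O; print(p@ex,p@ey,s['ee_pos'],s['contact_force'])
E
```

```text
outer wall Y [-295.5 -291.  -288.4]
3.032303880337722 -304.36418054105474 [ 0.4987159  -0.28077981  0.03933376] [ 0.24332128  0.27885929 -0.04141992]
```

>>> arm_command:
  plan: "0.001 0.008 0 0 0 0 0;0.002 0.016 0 0 0 0 0;0.003 0.02 0 0 0 0 0;0.004 0.024 0 0 0 0 0;0.004 0.024 0 0 0 0 0"

```text
clock: 4.23
ee_pos: [0.5005, -0.2689, 0.0382]
tcp_rot: [[-0.987, 0.164, 0.003], [0.164, 0.987, -0.002], [-0.003, -0.002, -1.0]]
contact_force: [0.3, -4.5, 3.3]
width: 0.0001
grip_force: 2.1
```

```bash
python3 - <<'E'
from m import *
tray(); s=r.read_state(); p=s['ee_pos'][:2]*np.array(1000.)-O; print(p@ex,p@ey,s['ee_pos'],s['contact_force'])
E
```

```text
outer wall Y [-284.  -279.3 -276.2]
2.7511920510075223 -292.40493900018953 [ 0.50038657 -0.26893896  0.03808458] [ 0.20628028 -4.88339287  3.95644298]
```

>>> arm_command:
  plan: "0 0.004 0 0 0 0 0;0.001 0.007 0 0 0 0 0;0.001 0.01 0 0 0 0 0;0.001 0.01 0 0 0 0 0"

```text
clock: 4.62
ee_pos: [0.5004, -0.2682, 0.0382]
tcp_rot: [[-0.986, 0.167, 0.004], [0.167, 0.986, -0.009], [-0.006, -0.009, -1.0]]
contact_force: [-0.2, -12.3, 1.0]
width: -0.0001
grip_force: 5.9
```

>>> arm_command:
  plan: "0.001 0.005 0 0 0 0 0;0.001 0.008 0 0 0 0 0;0.001 0.008 0 0 0 0 0"

```text
clock: 4.87
ee_pos: [0.5004, -0.268, 0.0383]
tcp_rot: [[-0.985, 0.171, 0.005], [0.171, 0.985, -0.016], [-0.008, -0.015, -1.0]]
contact_force: [-0.5, -18.0, -1.2]
width: -0.0001
grip_force: 9.1
```

>>> arm_command:
  plan: "-0.006 -0.035 0 0 0 0 0;-0.01 -0.065 0 0 0 0 0;-0.01 -0.065 0 0 0 0 0;-0.01 -0.065 0.35 0 0 0 0;-0.01 -0.065 0.35 0 0 0 0;-0.01 -0.065 0.35 0 0 0 0;-0.01 -0.065 0.35 0 0 0 0;-0.01 -0.065 0.35 0 0 0 0;-0.01 -0.065 0.35 0 0 0 0;0.06 0.12 0.35 0 0 0.05 1;0.06 0.25 0.35 0 0 0.05 1;0.06 0.25 0.35 0 0 0.05 1"

```text
clock: 5.87
ee_pos: [0.524, -0.1711, 0.2465]
tcp_rot: [[-0.996, 0.084, -0.002], [0.084, 0.996, 0.003], [0.002, 0.003, -1.0]]
contact_force: [0.2, -0.3, 0.2]
width: 0.0356
grip_force: 0.0
```

```bash
python3 - <<'E'
from m import *
tray(); s=r.read_state(); print(s['clock'],s['ee_pos'],s['tcp_rot'],s['contact_force'],s['width'])
E
```

```text
Traceback (most recent call last):
  File "m.py", line 31, in tray
    m=(abs(X)<60)&(Y<-240)&(Y>-370)&(W[...,2]>.040)&(W[...,2]<.05); print('outer wall Y',np.round(np.percentile(Y[m],[2,50,98]),1))
                                                                                                  ~~~~~~~~~~~~~^^^^^^^^^^^^^^^^
IndexError: index -1 is out of bounds for axis 0 with size 0
```

>>> arm_command:
  plan: "0.105 0.81 0 0 0 0 1;0.105 0.81 0 0 0 0 1;0.105 0.81 0 0 0 0 1;0.105 0.81 0 0 0 0 1;0.105 0.81 0 0 0 0 1;0.105 0.81 0 0 0 0 1;0.105 0.81 0 0 0 0 1;0.105 0.81 0 0 0 0 1;0.105 0.81 0 0 0 0 1;0.105 0.81 0 0 0 0 1;0.105 0.81 0 0 0 0 1;0.105 0.81 0 0 0 0 1"

```text
clock: 6.92
ee_pos: [0.5839, 0.3175, 0.2457]
tcp_rot: [[-0.997, 0.079, -0.005], [0.079, 0.997, 0.003], [0.006, 0.003, -1.0]]
contact_force: [0.7, 0.3, 0.1]
width: 0.0853
grip_force: 0.0
```

```bash
python3 - <<'E'
from m import *
c=cam('top'); tray(c); s=r.read_state(); print(s['clock'],s['ee_pos'],s['tcp_rot'],s['contact_force'],s['width'])
E
```

```text
outer wall Y [-283.2 -278.7 -275.6]
6.9667 [0.58246906 0.3259408  0.24511298] [[-0.99753842  0.06989336 -0.00565907]
 [ 0.06982962  0.99750078  0.01077125]
 [ 0.00639777  0.01034957 -0.99992597]] [ 1.41044033  6.19389164 -0.55827553] 0.08516951565426148
```

>>> arm_command:
  plan: "0.005 0.06 0 0 0 0 1;0.005 0.06 -0.1 0 0 0 1;0.005 0.06 -0.17 0 0 0 1;0.005 0.06 -0.17 0 0 0 1;0.005 0.06 -0.17 0 0 0 1;0.005 0.06 -0.17 0 0 0 1"

```text
clock: 7.47
ee_pos: [0.5882, 0.3475, 0.1435]
tcp_rot: [[-0.996, 0.084, -0.005], [0.084, 0.996, -0.001], [0.005, -0.001, -1.0]]
contact_force: [0.1, 1.5, 1.0]
width: 0.0855
grip_force: 0.0
```

```bash
python3 - <<'E'
from m import *
s=r.read_state(); print(s['clock'],s['ee_pos'],s['tcp_rot'],s['contact_force'],s['width'])
E
```

```text
7.4667 [0.58821392 0.34748112 0.14354986] [[-0.99647646  0.08372732 -0.00493989]
 [ 0.0837334   0.99648765 -0.00103665]
 [ 0.00483574 -0.00144663 -0.99998726]] [0.10434119 1.48298914 0.95720708] 0.08553410549713464
```

>>> arm_command:
  plan: "-0.002 0.008 -0.05 0 0 0.002 1;-0.002 0.008 -0.09 0 0 0.002 1;-0.002 0.008 -0.117 0 0 0.002 1;-0.002 0.008 -0.117 0 0 0.002 1;-0.002 0.008 -0.117 0 0 0.002 1;-0.002 0.008 -0.117 0 0 0.002 0;-0.002 0.008 -0.117 0 0 0.002 0;-0.002 0.008 -0.117 0 0 0.002 0;-0.002 0.008 -0.117 0 0 0.002 0;-0.002 0.008 -0.117 0 0 0.002 0;-0.002 0.008 -0.117 0 0 0.002 0;-0.002 0.008 -0.117 0 0 0.002 0"

```text
clock: 8.47
ee_pos: [0.5895, 0.3522, 0.0761]
tcp_rot: [[-0.997, 0.082, 0.001], [0.082, 0.997, 0.001], [-0.001, 0.001, -1.0]]
contact_force: [-0.5, -0.1, 4.6]
width: 0.0249
grip_force: 60.3
```

>>> arm_command:
  plan: "0 0 0.04 0 0 0 0;0 0 0.1 0 0 0 0;0 0 0.16 0 0 0 0;0 0 0.183 0 0 0 0;-0.01 -0.06 0.183 0 0 -0.02 0;-0.022 -0.12 0.183 0 0 -0.052 0;-0.03 -0.18 0.183 0 0 -0.052 0;-0.0425 -0.24 0.183 0 0 -0.052 0;-0.0425 -0.3 0.183 0 0 -0.052 0;-0.0425 -0.35 0.183 0 0 -0.052 0;-0.0425 -0.381 0.183 0 0 -0.052 0;-0.0425 -0.381 0.183 0 0 -0.052 0"

```text
clock: 9.47
ee_pos: [0.563, 0.115, 0.184]
tcp_rot: [[-0.985, 0.173, -0.003], [0.173, 0.985, -0.006], [0.002, -0.007, -1.0]]
contact_force: [-0.9, -0.6, -2.2]
width: 0.025
grip_force: 60.0
```

```bash
python3 - <<'E'
from m import *
c=cam('top'); W=cloud(c); s=r.read_state(); print(s['clock'],s['ee_pos'],s['tcp_rot'][:,1] if hasattr(s['tcp_rot'],'shape') else s['tcp_rot'],s['contact_force'],s['width'])
p=np.array(s['ee_pos'][:2])*1000-O; print('deck',p@ex,p@ey)
cv2.imwrite('pics/w1.png',cv2.resize(c[0][150:280,180:400,::-1],None,fx=3.5,fy=3.5,interpolation=cv2.INTER_CUBIC))
E
```

```text
9.5167 [0.56306166 0.11888753 0.18408571] [ 0.16938252  0.98554501 -0.00325445] [ 0.18338568  0.96051415 -2.40354178] 0.025263074874894063
deck 1.3957885852427472 100.59583919485533
```

View pics/w1.png

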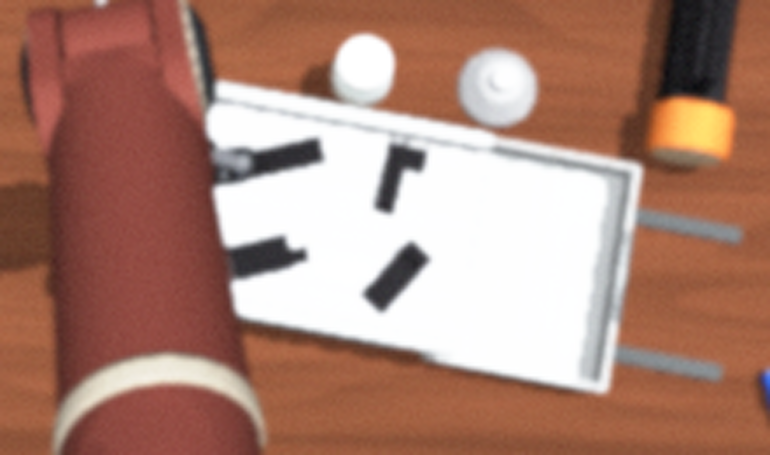

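The picture shows the tray home against the deck at (610,280), the shards clear ahead of the scraper, and the arm over the +y end. Now I'll lower the sole to the plate.

>>> arm_command:
  plan: "0 0 -0.04 0 0 0 0;0 0 -0.07 0 0 0 0;0 0 -0.085 0 0 0 0;0 0 -0.09 0 0 0 0;0 0 -0.093 0 0 0 0;0 0 -0.093 0 0 0 0"

```text
clock: 10.02
ee_pos: [0.5619, 0.1255, 0.1307]
tcp_rot: [[-0.987, 0.161, -0.003], [0.161, 0.987, 0.002], [0.003, 0.001, -1.0]]
contact_force: [-5.9, 0.0, 8.8]
width: 0.0251
grip_force: 62.1
```

```bash
cat > st.py <<'E'
from m import *
s=r.read_state(); p=np.array(s['ee_pos'][:2])*1000-O; R=s['tcp_rot']
print(s['clock'],np.round(s['ee_pos'],4),'deck',np.round([p@ex,p@ey],1),'yaw',np.degrees(np.arctan2(R[1][1],R[0][1])).round(2),np.round(s['contact_force'],1),np.round(s['ft_torque'],2),s['width'])
E
python3 st.py
```

```text
10.0167 [0.5619 0.1255 0.1307] deck [ -0.8 106.9] yaw 80.75 [-5.9  0.   8.8] [-0.08  1.12 -0.08] 0.02512776838999958
```

>>> arm_command:
  plan: "-0.002 -0.025 0 0 0 0 0;-0.005 -0.049 0 0 0 0 0;-0.009 -0.074 0 0 0 0 0;-0.013 -0.099 0 0 0 0 0;-0.017 -0.123 0 0 0 0 0;-0.021 -0.148 0 0 0 0 0;-0.025 -0.173 0 0 0 0 0;-0.03 -0.198 0 0 0 0 0"

```text
clock: 10.68
ee_pos: [0.5477, 0.0077, 0.1308]
tcp_rot: [[-0.987, 0.161, 0.005], [0.161, 0.987, 0.004], [-0.004, 0.005, -1.0]]
contact_force: [1.7, 4.0, 4.2]
width: 0.0252
grip_force: 61.5
```

```bash
python3 st.py; python3 - <<'E'
from m import *
c=cam('scene'); cv2.imwrite('pics/s2.png',cv2.resize(c[0][130:310,140:360,::-1],None,fx=3,fy=3,interpolation=cv2.INTER_CUBIC))
E
```

```text
10.6833 [0.5477 0.0077 0.1308] deck [  4.4 -11.6] yaw 80.75 [1.7 4.  4.2] [ 0.97  0.11 -0.17] 0.02519297905372064
```

View pics/s2.png

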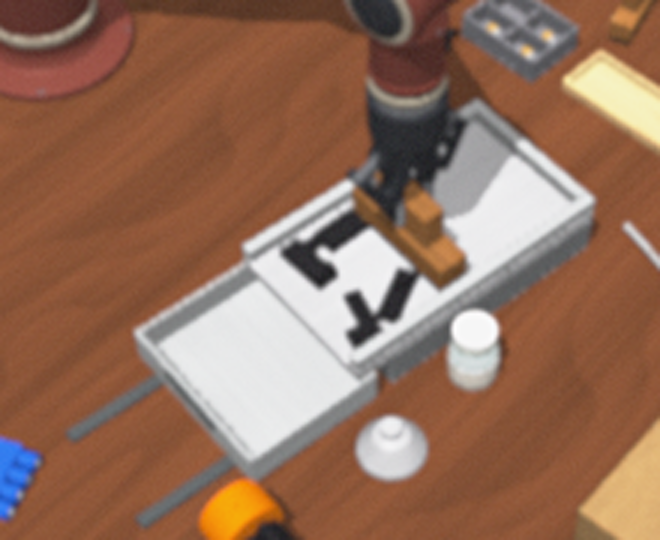

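The scene crop shows the scraper flat and square on the plate at (420,240), with all four shards ahead of it at (335,235), (310,262), (400,295) and (360,320). I'll carry on.

>>> arm_command:
  plan: "-0.005 -0.02 0 0 0 0 0;-0.009 -0.04 0 0 0 0 0;-0.013 -0.06 0 0 0 0 0;-0.016 -0.08 0 0 0 0 0;-0.019 -0.1 0 0 0 0 0;-0.023 -0.12 0 0 0 0 0;-0.026 -0.14 0 0 0 0 0;-0.029 -0.16 0 0 0 0 0;-0.033 -0.18 0 0 0 0 0;-0.036 -0.2 0 0 0 0 0;-0.039 -0.218 0.001 0 0 0 0;-0.042 -0.235 0.002 0 0 0 0"

```text
clock: 11.73
ee_pos: [0.5231, -0.1333, 0.1321]
tcp_rot: [[-0.987, 0.161, 0.005], [0.161, 0.987, 0.004], [-0.004, 0.005, -1.0]]
contact_force: [0.9, 6.0, 11.3]
width: 0.0253
grip_force: 62.4
```

```bash
python3 st.py; python3 - <<'E'
from m import *
c=cam('scene'); cv2.imwrite('pics/s3.png',cv2.resize(c[0][130:310,140:360,::-1],None,fx=3,fy=3,interpolation=cv2.INTER_CUBIC))
E
```

```text
11.7333 [ 0.5231 -0.1333  0.1321] deck [   3.1 -154.8] yaw 80.72 [ 0.9  6.  11.3] [ 1.45  0.28 -0.3 ] 0.025278826772445116
```

View pics/s3.png

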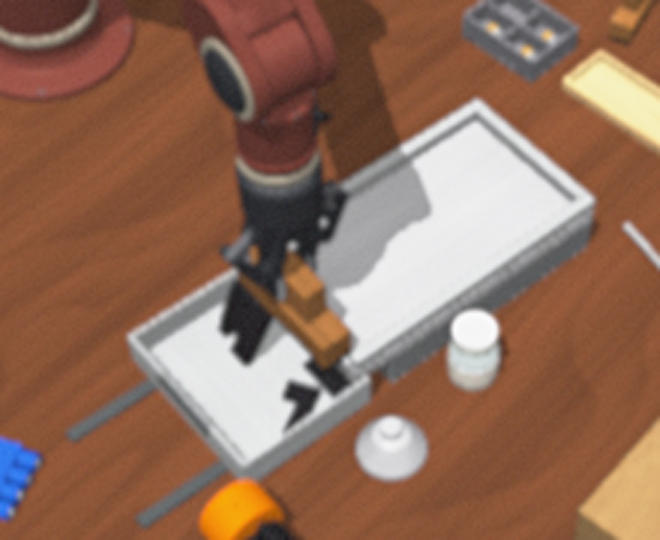

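The crop shows the plate swept clean behind the scraper. Two shards are in the tray at the right (300,400), and two are dropping at (245,320) just in front of the sole. I'll push a little further and hold, then lift straight up.

>>> arm_command:
  plan: "-0.002 -0.012 0.002 0 0 0 0;-0.003 -0.018 0.003 0 0 0 0;-0.003 -0.018 0.003 0 0 0 0;-0.003 -0.018 0.003 0 0 0 0;0.002 0.012 0.01 0 0 0 0;0.002 0.012 0.04 0 0 0 0;0.002 0.012 0.1 0 0 0 0;0.002 0.012 0.14 0 0 0 0;0.012 0.07 0.14 0 0 0 0;0.022 0.13 0.14 0 0 0 0;0.033 0.19 0.14 0 0 0 0;0.04 0.23 0.14 0 0 0 0"

```text
clock: 12.78
ee_pos: [0.5444, 0.0069, 0.214]
tcp_rot: [[-0.987, 0.158, -0.001], [0.158, 0.987, 0.003], [0.001, 0.003, -1.0]]
contact_force: [-0.3, 0.3, -3.2]
width: 0.025
grip_force: 60.5
```

```bash
python3 st.py; python3 - <<'E'
from m import *
c=cam('scene'); cv2.imwrite('pics/s4.png',cv2.resize(c[0][130:310,140:360,::-1],None,fx=3,fy=3,interpolation=cv2.INTER_CUBIC))
E
```

```text
12.7833 [0.5444 0.0069 0.214 ] deck [  1.2 -13. ] yaw 80.93 [-0.3  0.3 -3.2] [ 0.09 -0.02 -0.04] 0.025045575999605448
```

View pics/s4.png

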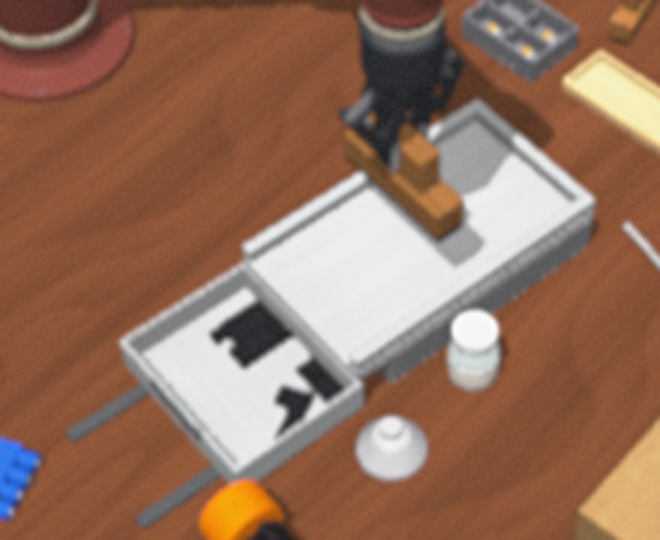

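All four shards are in the tray: a pair at (250,335) and a pair at (305,390). The deck is bare. The tray's near corner has crept out a few mm between pictures ((140,335) to (122,345)), so I'll measure it.

```bash
python3 - <<'E'
from m import *
c=cam('top'); tray(c); W=cloud(c); A=W[...,:2]*1000-O; X=A@ex;Y=A@ey;Z=W[...,2]*1000
dark=(c[0].astype(int).sum(-1)<150)&(abs(X)<95)&(Y<-90)&(Y>-310)&(Z<90)
n,l,st,_=cv2.connectedComponentsWithStats(dark.astype(np.uint8))
for k in range(1,n):
    if st[k,4]>15: m=l==k; print(st[k,4],[np.round([a[m].min(),a[m].max()],0) for a in (X,Y,Z)])
cv2.imwrite('pics/t4.png',cv2.resize(c[0][170:280,290:410,::-1],None,fx=4,fy=4,interpolation=cv2.INTER_CUBIC))
E
```

```text
outer wall Y [-300.  -295.7 -292.9]
```

View pics/t4.png

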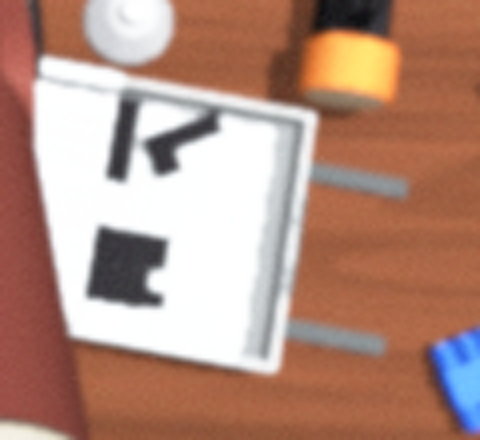

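The crop shows two shards at (125,140) and (180,140) and two side by side at (128,268), all inside the tray. The tray has been shoved out ≈17 mm, so I'll push it home again after returning the scraper. First I'll measure the empty dish and the shard heights.

```bash
python3 - <<'E'
from m import *
c=cam('top'); W=cloud(c); A=W[...,:2]*1000-O; X=A@ex;Y=A@ey;Z=W[...,2]*1000
dark=(c[0].astype(int).sum(-1)<240)&(abs(X)<88)&(Y<-140)&(Y>-285)&(Z<90)
n,l,st,_=cv2.connectedComponentsWithStats(dark.astype(np.uint8))
for k in range(1,n):
    if st[k,4]>15: m=l==k; print(st[k,4],[np.round([a[m].min(),a[m].max()],0) for a in (X,Y,Z)])
w=W*1000; hsv=c[0].astype(int)
m=(abs(w[...,0]-588)<110)&(abs(w[...,1]-356)<60)&(Z>9)&(Z<25)
P=w[m][:,:2]; print(m.sum(),rect(P/1000)); 
m2=(abs(w[...,0]-588)<110)&(abs(w[...,1]-356)<60)&(hsv[...,1]>170)&(Z<25)
print(m2.sum(),rect(w[m2][:,:2]/1000))
E
```

```text
51 [array([29., 82.]), array([-168., -159.]), array([14., 31.])]
61 [array([39., 83.]), array([-226., -185.]), array([15., 26.])]
219 [array([-62., -15.]), array([-206., -159.]), array([ 8., 30.])]
360 (array([587.6, 356.7]), array([ 67.9, 170.1]), 86.2)
1430 (array([591.6, 360.6]), array([ 77. , 178.6]), 86.7)
```

>>> arm_command:
  plan: "0.006 0.05 0 0 0 0.01 0;0.013 0.1 0 0 0 0.02 0;0.02 0.155 0 0 0 0.03 0;0.027 0.21 0 0 0 0.04 0;0.034 0.265 0 0 0 0.05 0;0.042 0.32 0 0 0 0.059 0;0.049 0.375 0 0 0 0.059 0;0.056 0.43 0 0 0 0.059 0;0.063 0.485 0 0 0 0.059 0;0.07 0.54 0 0 0 0.059 0;0.076 0.575 0 0 0 0.059 0;0.076 0.575 0 0 0 0.059 0"

```text
clock: 13.93
ee_pos: [0.5882, 0.353, 0.2127]
tcp_rot: [[-0.998, 0.064, -0.002], [0.064, 0.998, 0.004], [0.002, 0.004, -1.0]]
contact_force: [-1.1, 0.6, -3.0]
width: 0.0256
grip_force: 60.7
```

>>> arm_command:
  plan: "0 0 -0.08 0 0 0 0;0 0 -0.13 0 0 0 0;0 0 -0.13 0 0 0 0;0 0 -0.13 0 0 0 0"

```text
clock: 14.27
ee_pos: [0.5888, 0.3435, 0.1334]
tcp_rot: [[-0.997, 0.073, -0.006], [0.073, 0.997, -0.006], [0.006, -0.006, -1.0]]
contact_force: [-0.2, -0.0, -1.9]
width: 0.0253
grip_force: 60.5
```

```bash
python3 st.py
```

```text
14.2667 [0.5888 0.3435 0.1334] deck [ -9.8 326.5] yaw 85.83 [-0.2 -0.  -1.9] [ 0.01 -0.02 -0.  ] 0.02534650776346096
```

>>> arm_command:
  plan: "0.001 0.022 0 0 0 0.004 0;0.001 0.022 -0.03 0 0 0.004 0;0.001 0.022 -0.06 0 0 0.004 0;0.001 0.022 -0.06 0 0 0.004 0;0.001 0.022 -0.06 0 0 0.004 0"

```text
clock: 14.68
ee_pos: [0.5913, 0.3606, 0.102]
tcp_rot: [[-0.998, 0.064, 0.002], [0.064, 0.998, 0.001], [-0.002, 0.001, -1.0]]
contact_force: [-0.4, -0.1, -2.7]
width: 0.0253
grip_force: 60.5
```

```bash
python3 st.py
```

```text
14.6833 [0.5913 0.3606 0.102 ] deck [-10.1 343.7] yaw 86.31 [-0.4 -0.1 -2.7] [0.04 0.01 0.02] 0.025288079039176566
```

>>> arm_command:
  plan: "-0.002 -0.004 0 0 0 0 0;-0.002 -0.004 -0.015 0 0 0 0;-0.002 -0.004 -0.03 0 0 0 0;-0.002 -0.004 -0.038 0 0 0 0;-0.002 -0.004 -0.043 0 0 0 0;-0.002 -0.004 -0.043 0 0 0 0;-0.002 -0.004 -0.043 0 0 0 0"

```text
clock: 15.27
ee_pos: [0.5892, 0.3571, 0.0757]
tcp_rot: [[-0.998, 0.065, -0.0], [0.065, 0.998, -0.0], [0.0, -0.0, -1.0]]
contact_force: [-1.7, -0.8, 4.7]
width: 0.0259
grip_force: 61.6
```

```bash
python3 st.py
```

```text
15.2667 [0.5892 0.3571 0.0757] deck [-11.6 340. ] yaw 86.27 [-1.7 -0.8  4.7] [-0.41  0.42 -0.1 ] 0.02590227493928384
```

Seated, with +5 N of contact. I'll open, wait, then lift.

>>> arm_command:
  plan: "0 0 0 0 0 0 1;0 0 0 0 0 0 1;0 0 0 0 0 0 1;0 0 0 0 0 0 1;0 0 0 0 0 0 1;0 0 0 0 0 0 1;0 0 0.04 0 0 0 1;0 0 0.1 0 0 0 1;0 0 0.16 0 0 0 1;0 0 0.22 0 0 0 1;0 0 0.29 0 0 0 1;0 0 0.29 0 0 0 1"

```text
clock: 16.27
ee_pos: [0.5933, 0.3597, 0.2591]
tcp_rot: [[-0.998, 0.065, 0.016], [0.065, 0.998, 0.01], [-0.015, 0.011, -1.0]]
contact_force: [0.7, -0.0, 2.5]
width: 0.0855
grip_force: 0.0
```

>>> arm_command:
  plan: "-0.085 -0.81 0 0 0 -0.06 0;-0.085 -0.81 0 0 0 -0.06 0;-0.085 -0.81 0 0 0 -0.06 0;-0.085 -0.81 0 0 0 -0.06 0;-0.085 -0.81 0 0 0 -0.06 0;-0.085 -0.81 0 0 0 -0.06 0;-0.085 -0.81 0 0 0 -0.06 0;-0.085 -0.81 0 0 0 -0.06 0;-0.085 -0.81 0 0 0 -0.06 0;-0.085 -0.81 0 0 0 -0.06 0;-0.085 -0.81 0 0 0 -0.06 0;-0.085 -0.81 0 0 0 -0.06 0"

```text
clock: 17.27
ee_pos: [0.5373, -0.1337, 0.2486]
tcp_rot: [[-0.987, 0.163, 0.0], [0.163, 0.987, -0.003], [-0.001, -0.003, -1.0]]
contact_force: [0.5, -0.3, -0.4]
width: -0.0003
grip_force: 0.0
```

```bash
python3 st.py;  python3 - <<'E'
from m import *
c=cam('top'); W=cloud(c)*1000
m=(abs(W[...,0]-588)<110)&(abs(W[...,1]-356)<60)
for a,b in ((60,120),(30,120)):
    k=m&(W[...,2]>a)&(W[...,2]<b); print(rect(W[k][:,:2]/1000),np.percentile(W[k][:,2],[50,95]))
E
```

```text
17.2667 [ 0.5373 -0.1337  0.2486] deck [  17.1 -152.9] yaw 80.64 [ 0.5 -0.3 -0.4] [-0.09  0.02  0.04] -0.0002521169816373159
(array([586.4, 355.5]), array([28.2, 79.4]), 86.4) [89.07706198 93.03595504]
(array([586.8, 354.1]), array([ 36.5, 140.5]), 86.8) [53.61336097 92.22351566]
```

>>> arm_command:
  plan: "-0.079 -0.305 0 0 0 0 0;-0.079 -0.305 0 0 0 0 0;-0.079 -0.305 0 0 0 0 0;-0.079 -0.305 0 0 0 0 0;-0.079 -0.305 0 0 0 0 0;-0.079 -0.305 0 0 0 0 0;-0.079 -0.305 -0.1 0 0 0 0;-0.079 -0.305 -0.1 0 0 0 0"

```text
clock: 17.98
ee_pos: [0.4902, -0.3111, 0.1862]
tcp_rot: [[-0.987, 0.159, -0.001], [0.159, 0.987, 0.002], [0.002, 0.001, -1.0]]
contact_force: [-0.6, 1.8, -1.7]
width: 0.0001
grip_force: 0.0
```

```bash
python3 st.py
```

```text
17.9833 [ 0.4902 -0.3111  0.1862] deck [  -0.4 -335.6] yaw 80.84 [-0.6  1.8 -1.7] [ 0.09  0.05 -0.02] 8.532608549851218e-05
```

>>> arm_command:
  plan: "0 0 -0.06 0 0 0 0;0 0 -0.12 0 0 0 0;0 0 -0.18 0 0 0 0;0 0 -0.23 0 0 0 0;0 0 -0.245 0 0 0 0;0.002 0.015 -0.245 0 0 0 0;0.004 0.03 -0.245 0 0 0 0;0.006 0.043 -0.245 0 0 0 0;0.008 0.053 -0.245 0 0 0 0;0.01 0.063 -0.245 0 0 0 0;0.011 0.072 -0.245 0 0 0 0;0.011 0.076 -0.245 0 0 0 0"

```text
clock: 18.98
ee_pos: [0.4992, -0.268, 0.0435]
tcp_rot: [[-0.987, 0.159, 0.005], [0.159, 0.987, -0.005], [-0.006, -0.004, -1.0]]
contact_force: [0.2, -5.3, -1.0]
width: 0.0
grip_force: 2.7
```

```bash
python3 st.py
```

```text
18.9833 [ 0.4992 -0.268   0.0435] deck [   1.4 -291.7] yaw 80.85 [ 0.2 -5.3 -1. ] [-1.13 -0.1  -0.03] 4.404107482620493e-05
```

>>> arm_command:
  plan: "0.001 0.006 0 0 0 0 0;0.002 0.012 0 0 0 0 0;0.002 0.018 0 0 0 0 0;0.002 0.018 0 0 0 0 0"

```text
clock: 19.32
ee_pos: [0.4991, -0.2676, 0.0438]
tcp_rot: [[-0.986, 0.166, 0.007], [0.166, 0.986, -0.019], [-0.01, -0.017, -1.0]]
contact_force: [-0.7, -18.6, -4.1]
width: -0.0
grip_force: 9.2
```

The stop is reached again: 18.6 N, and the tip is at the same place as the first time. I'll back off, lift and move clear.

>>> arm_command:
  plan: "-0.005 -0.03 0 0 0 0 0;-0.012 -0.075 0 0 0 0 0;-0.012 -0.075 0 0 0 0 0;-0.012 -0.075 0.3 0 0 0 0;-0.012 -0.075 0.3 0 0 0 0;-0.012 -0.075 0.3 0 0 0 0;-0.012 -0.075 0.3 0 0 0 0;-0.012 -0.075 0.35 0 0 0 0;-0.02 -0.2 0.35 0 0 0 0;-0.02 -0.2 0.35 0 0 0 0;-0.02 -0.2 0.35 0 0 0 0;-0.02 -0.2 0.35 0 0 0 0"

```text
clock: 20.32
ee_pos: [0.4857, -0.3767, 0.2523]
tcp_rot: [[-0.987, 0.162, 0.0], [0.162, 0.987, -0.001], [-0.001, -0.001, -1.0]]
contact_force: [0.4, 0.3, 0.7]
width: 0.0001
grip_force: 0.0
```

```bash
python3 st.py;  python3 - <<'E'
from m import *
c=cam('top'); 
try: tray(c)
except Exception as e: print(e)
c=cam('scene'); W=cloud(c)*1000; A=W[...,:2]-O; Y=A@ey; X=A@ex
m=(abs(X)<85)&(Y<-260)&(Y>-310)&(W[...,2]>30)&(W[...,2]<50); print(np.percentile(Y[m],[2,50,98]))
cv2.imwrite('pics/s5.png',c[0][60:360,60:460,::-1].repeat(2,0).repeat(2,1))
E
```

```text
20.3167 [ 0.4857 -0.3767  0.2523] deck [   5.8 -401.2] yaw 80.65 [0.4 0.3 0.7] [ 0.06 -0.03  0.01] 0.00012827788053165932
outer wall Y [-283.5 -279.  -275.7]
[-284.40305342 -280.22544951 -275.9292929 ]
```

View pics/s5.png

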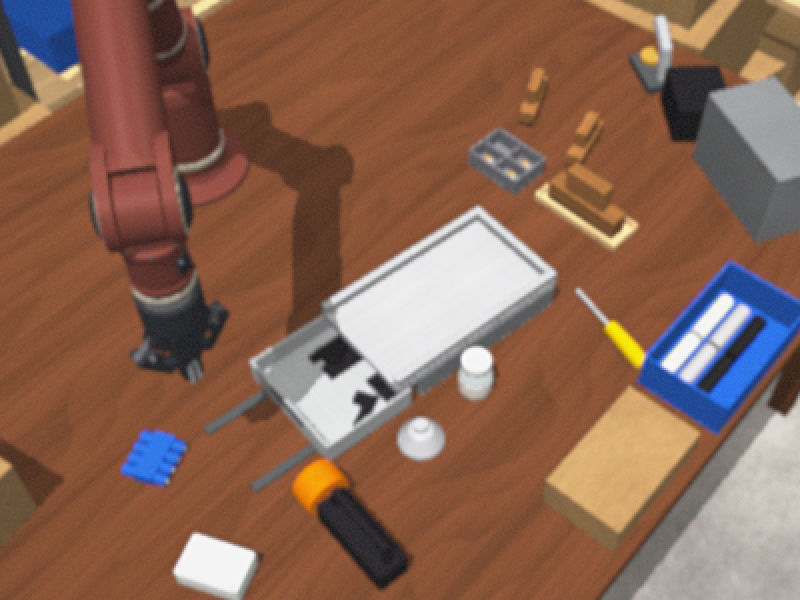

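The picture shows the tray home (330,390) with all four shards in it. The scraper stands upright in its dish (590,205), the other things are where they were, and the robot is clear.

```bash
python3 -c "
from rig import r
print(r.job_done())"
```

```text
the job is handed in; nothing more can be done
None
```

All four pieces are in the tray, the tray is fully home and the scraper stands upright in its dish; the wipe pushed the tray out about 17 mm, so I pushed it home again after putting the scraper back, and the job is handed in (verdict not shown).

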